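# Square up a confectioner's bar and hold it up level

### The arm

A 6-joint arm with a two-finger parallel gripper is mounted at the origin on a cart in front of the work surface, level with it; the furniture and walls round the work are solid. World frame = base frame: x ahead of the robot, y to its left, z up, the work surface at z = 0. Lengths are in mm, angles in degrees, forces in N, time in s.
With the tool pointing down it reaches from about 325 to 1000 mm from the base axis. Payload 5.1 kg.
Tool frame: the origin (TCP) lies midway between the tips of the shut fingers; the grasp point (between the pads) lies 19 mm behind it; z points along the fingers, y is the line along which they close (so a half turn about z gives the same grasp; the last joint's range is limited). The gripper opens to 85 mm and grips with 20 to 120 N. Pads are 22 mm wide; open, the fingers measure 114 mm over their backs; the gripper's body (76 mm by 85 mm) begins 54 mm behind the grasp point. The pads swing forward as they close: fully open they stand 13 mm farther back than shut.
Start: joints at [68.663, 7.093, 94.555, -0, 78.352, -4.733], TCP at [185.766, 622.877, 231.322] pointing down, gripper open.
Joint ranges: [-149.61, 149.61], [-58.7, 133.49], [1.44, 155.28], [-77.14, 257.14], [18.33, 153.61], [-166.67, 166.67]. Speed limits (degrees/s): [147.25, 147.25, 180, 180, 180, 180].

### API

Orientations are given as [roll, pitch, yaw] about the fixed x, y, z axes, in that order (R = Rz(yaw) Ry(pitch) Rx(roll)).
In Python, from bench import ctrl, effector, kinematics, sense, get_image, job, spotter gives the robot as it stands. Calls block until the motion is done:
- ctrl.move_pose(position, orientation): joint-space move of the TCP to a pose.
- ctrl.movel(position, vel=150, rotation=None, threshold=None): straight line of the TCP; rotation=None keeps the orientation; vel is the mean speed in mm/s. With threshold (N) it stops when the force on the tool has changed by that much, and returns True; else False.
- ctrl.move_joints(angles): joint-space move.
- effector.gripper_open() and effector.close_gripper(): open the fingers fully, or close them until they stop; the grip force is fixed at half the most.
- ctrl.sleep(seconds).
- kinematics.ik(position, orientation): joint angles nearest the present ones, or None.
- sense(): the state.
- get_image(name): name is "scene" or "top" or "wrist"; returns a dict with "pixels" (400x640x3 uint8, red, green, blue), "depth" (400x640 float32, mm along the optical axis (not along the pixel's ray), 0 where there is no reading), "fx", "fy", "cx", "cy" (pixels), "cam_to_world" (4x4, takes a point from camera to world coordinates). Camera axes: x right, y up, looking along -z (the intrinsics and any distortion apply to the point x, -y, -z); pixel columns grow to the right and rows downward; lengths in mm; the calibration is good to about 2 mm. The wrist camera is an equidistant fisheye: a pixel r from the principal point sees the ray r / f radians off the axis. A picture is of the moment at which its call begins.
A pose or a line that the arm cannot do raises ctrl.IKError and nothing moves.
- job.job_done(): hands the job in; it is judged then, once.
Trained networks look in a picture, given as the dict that the camera call returned (one of the last four; its "shot" number tells which), for a name from the list of things; names that differ only in an ending like _2 or _b are one class to them, and where a whole thing is asked for, a point or a joint stands for the part that bears it (a point fixed in the world has none). Each returns a list of dicts, best first, with "p" (0 to 1); they miss things now and then, are a little off and sometimes report something else, mostly with a low value. They report only what shows in the picture. A call takes as long as a camera call. They do not tell look-alikes from the thing itself.
- spotter.look_for(picture, thing): "xyz" ([x, y, z] in mm, in the coordinates of the camera as it stood for that picture, good to about 4 mm: the middle of the surface that is visible of it).
- spotter.cut_out(picture, thing): "mask" (400x640 bool, what is visible of it).
The state is a dict: "clock": time; "qpos": joint angles; "qd": joint speeds; "tau": joint torques, N m; "position": TCP position; "tcp_rot": TCP orientation; "contact_force": force on the tool from outside, world axes, zero at the start; "wrist_torque": the same for the moment, N m; "width": finger opening in mm; "finger_force": force on a finger pad.
Only numpy, scipy, OpenCV 4.12 (cv2) and the standard library are available. Lean on these libraries where they do the work, as an engineer would, in place of code of your own. Each camera call takes 0.05 s, during which the arm holds its last target. There are 200 camera calls.

### The job

Push the long aluminium bar home on the bed of the white jig until it lies flat against the stops: its long side touching both steel pins and its end touching the steel end block. Then lift it straight up and finish still holding it there, motionless, level and in line with the jig, about 10 cm clear of the bed, so that I can slip the foil board underneath; do not put it down or let go. Leave the short bar, the ring cutter and the lidded pot where they are.

Things in the scene. Friction and masses are not known exactly. Their poses are not given: they have to be found in the camera images.
- long_bar: the work: a solid aluminium confectioner's bar, 160 mm long (its y axis), 30 mm wide (x), 25 mm high (z), about 0.32 kg; loose, lies askew on the jig's bed, away from the stops. Origin: centre of its underside. It lies at most about 0.25 rad off the jig's own y axis.
- jig: the jig: a fixed white board 150 (x) by 300 (y) mm, 12 mm thick; on its top (the bed) two steel side pins, 10 mm in diameter, axes at (45, -15) and (45, 95) mm, and a steel end block, x -60 to 55, y 120 to 132 mm; all 18 mm tall. Origin: centre of its underside; z up, x roughly away from the robot, y roughly to its left. The bar goes toward +y against the block, toward +x against the pins.
- home (a point): point on the jig's bed, 12 mm above the worktop, at (25, 40) mm in the jig's axes and with its axes: where the centre of the long bar's underside is when the bar touches both pins and the end block.
- short_bar: bystander: a second, shorter aluminium bar, 90 x 30 x 25 mm (long along its y), loose on the worktop just beyond the jig. Origin: centre of its underside.
- ring_cutter: bystander: tinned round cutter, an open ring 51 mm across and 23 mm high, loose on the worktop near one end of the jig. Origin: centre of its underside.
- pot: bystander: small lidded pot, 38 mm across, 31 mm high, loose on the worktop near one end of the jig. Origin: centre of its underside.
There are look-alikes about, which are no part of the job. Leave any orange or turquoise look-alike of the long_bar alone.

How it is judged (in metres and radians):
On the way:
1. the long bar lies on the bed, against both pins and the end block (within 3 mm along each direction, within 0.03 rad) (x of long_bar in the frame of home between -0.003 and 0.003 m and y of long_bar in the frame of home between -0.003 and 0.003 m and z of long_bar in the frame of home below 0.003 m and angle between the y axis of long_bar and the y axis of jig, either way round below 0.03 rad), for 0.2 s.
At the end, for the whole second after the job is handed in: the fingers hold the long bar motionless, underside 65 to 135 mm above the bed, level within 0.07 rad, in line with the jig within 0.12 rad, within 30 mm of straight above its place at the stops, not touching the jig; the bystanders are within 30 mm of where they stood (height (world z) of long_bar between 0.077 and 0.147 m and angle between long_bar's own z axis and vertical below 0.07 rad and angle between the y axis of long_bar and the y axis of jig, either way round below 0.12 rad and horizontal distance between long_bar and home below 0.03 m and linear speed of long_bar below 0.02 m/s and angular speed of long_bar below 0.1 rad/s and contact force between the fingers and long_bar above 1 N and contact force between long_bar and jig below 0.1 N and distance of each of short_bar, ring_cutter, pot from where it was at the start of the episode below 0.03 m); the arm keeps its last pose, push and grip.
It fails at once if the long bar tips more than 0.25 rad from level (angle between long_bar's own z axis and vertical above 0.25 rad).
It fails at once if the short bar is pushed away (more than 30 mm) (distance of short_bar from where it was at the start of the episode above 0.03 m).
It fails at once if the ring cutter is pushed away (more than 30 mm) (distance of ring_cutter from where it was at the start of the episode above 0.03 m).
It fails at once if the lidded pot is pushed away (more than 30 mm) (distance of pot from where it was at the start of the episode above 0.03 m).
It also fails if it takes over 72 s, if anything falls off the work surface, if the arm or the gripper's body presses on something with over 40 N, if the wrist force passes 120 N, or if a joint passes its speed limit or range.

## Working session

There is one attempt and no reset: what is moved stays moved. The work goes in short steps, each a Python script; the robot and the scene stay as the last script left them, time stands still between calls to the robot, and variables do not carry over. Pictures are saved under pics/ and viewed, at most 10 in all, crops included, and the job is handed in when it is done.

```bash
mkdir -p pics
cat > h.py <<'E'
import numpy as np, cv2
from bench import ctrl, effector, kinematics, sense, get_image, job, spotter
def world(im, mask=None):
    d=im["depth"]; v,u=np.nonzero((d>0)&(mask if mask is not None else True))
    z=d[v,u]; x=(u-im["cx"])/im["fx"]*z; y=-(v-im["cy"])/im["fy"]*z
    P=np.c_[x,y,-z,np.ones_like(z)]@np.array(im["cam_to_world"]).T
    return P[:,:3],v,u
def towld(im,p): return (np.array(im["cam_to_world"])@np.r_[p,1])[:3]
def save(im,name,crop=None,s=1):
    a=im["pixels"][:,:,::-1]
    if crop: a=a[crop[1]:crop[3],crop[0]:crop[2]]
    cv2.imwrite("pics/"+name,cv2.resize(a,None,fx=s,fy=s,interpolation=cv2.INTER_CUBIC))
E
python3 - <<'E'
from h import *
for c in ["top","scene"]:
    im=get_image(c); save(im,c+"0.png")
    print(c,im["fx"],im["cx"],im["cy"],np.round(im["cam_to_world"],3).tolist())
    for t in ["long_bar","jig","short_bar","ring_cutter","pot"]:
        for r in spotter.look_for(im,t)[:4]: print(t,round(r["p"],2),towld(im,r["xyz"]).round(1))
E
```

```text
top 452.31492173602675 320.8377029730021 198.40597909983723 [[0.001, 0.981, -0.195, 326.291], [-1.0, -0.002, -0.012, 28.483], [-0.012, 0.195, 0.981, 1267.761], [0.0, 0.0, 0.0, 1.0]]
long_bar 0.9 [554.  262.4  22.6]
long_bar 0.75 [ 785.6 -170.3   28.1]
long_bar 0.65 [354.2 254.2  25.1]
long_bar 0.61 [351.6  -2.4  28. ]
jig 0.72 [586.6 -57.1  13.2]
short_bar 0.93 [674.6  -3.6  31. ]
ring_cutter 0.49 [ 588.3 -261.3   17.4]
pot 0.64 [558.2 -68.4  34.5]
pot 0.54 [571.  126.4  30.8]
scene 391.9875786872685 325.06910099327257 195.25366817579666 [[-0.882, 0.301, -0.363, 266.803], [-0.471, -0.541, 0.697, 640.406], [0.014, 0.785, 0.619, 579.233], [0.0, 0.0, 0.0, 1.0]]
long_bar 0.92 [553.7 273.2  29.1]
long_bar 0.82 [553.7 -47.8  38. ]
long_bar 0.77 [354.1   9.9  28.2]
long_bar 0.69 [ 782.6 -167.9   24. ]
jig 0.88 [563.6 -10.3  11.6]
ring_cutter 0.74 [ 588.3 -255.5   10.1]
pot 0.59 [565.3 136.5  33.2]
```

View pics/top0.png

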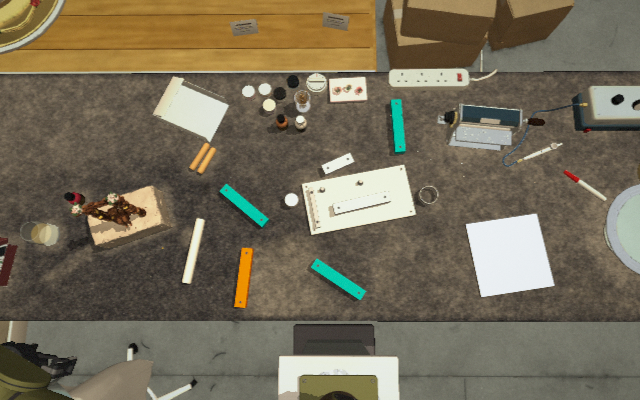

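View pics/scene0.png

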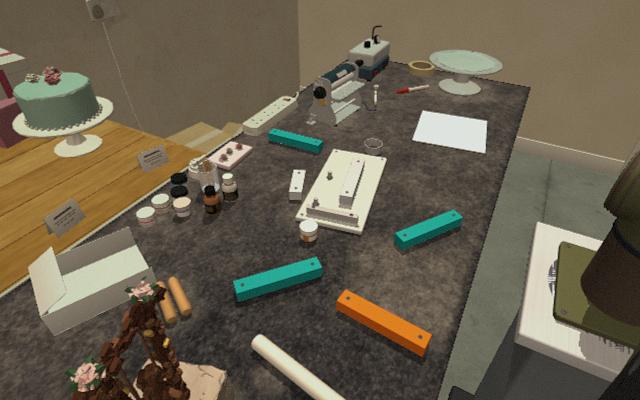

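The work bar is the white bar on the jig, around top pixel (361,203). The pot is at (291,200), the cutter at (428,195) and the short bar at (338,162). Next I'll take a close wrist view.

Run:
```python
from h import *
im=get_image("top")
P,v,u=world(im)
for t in ["jig","long_bar","short_bar"]:
    for r in spotter.cut_out(im,t):
        vv,uu=np.nonzero(r["mask"]); 
        if len(uu)<20: continue
        Q,_,_=world(im,r["mask"]); 
        print(t,round(r["p"],2),uu.mean().round(),vv.mean().round(),len(uu),Q.mean(0).round(1),cv2.minAreaRect(Q[:,:2].astype(np.float32)))
ctrl.move_pose([520,-60,330],[180,0,0])
s=sense();print(s["position"],s["tcp_rot"],s["clock"],s["qpos"])
im=get_image("wrist"); save(im,"w0.png"); print(im["fx"],im["cx"],im["cy"],np.round(im["cam_to_world"],3).tolist())
for t in ["long_bar","jig","short_bar","ring_cutter","pot"]:
    for r in spotter.look_for(im,t)[:3]: print(t,round(r["p"],2),towld(im,r["xyz"]).round(1))
```

```text
jig 0.78 357.0 199.0 4804 [574.4 -59.3  12.9] ((576.7571411132812, -62.685882568359375), (153.98158264160156, 306.0794677734375), 10.513879776000977)
long_bar 0.93 397.0 126.0 628 [ 786.8 -176.    23.9] ((794.2645874023438, -176.8349609375), (171.5693817138672, 30.697303771972656), 3.304532051086426)
long_bar 0.88 337.0 279.0 669 [352.2  -0.9  23.9] ((353.68212890625, -1.8942718505859375), (158.0221710205078, 34.86126708984375), 56.88932800292969)
long_bar 0.84 243.0 277.0 702 [357.3 253.8  24. ] ((357.7697448730469, 254.68504333496094), (31.49471092224121, 157.26043701171875), 85.2708969116211)
long_bar 0.84 244.0 206.0 615 [553.8 258.7  24.3] ((556.3374633789062, 260.2475891113281), (159.4581298828125, 32.212440490722656), 50.48484420776367)
long_bar 0.65 361.0 203.0 702 [558.8 -67.2  35.2] ((561.8196411132812, -67.13729095458984), (37.20682907104492, 159.93690490722656), 11.949871063232422)
short_bar 0.81 337.0 164.0 365 [674.3  -2.9  23.8] ((679.0552368164062, -0.44010162353515625), (38.614070892333984, 88.88200378417969), 24.711116790771484)
[520.08279437 -59.37915324 329.85370399] [-1.79987280e+02  1.29294751e-02  6.65765855e-02] 3.5083 [-1.23956127e+01 -1.15712285e+01  1.03316393e+02  9.63435116e-03
  8.82702052e+01  7.75375200e+01]
309.70691628693146 316.8429259524453 201.99204633070792 [[0.002, 0.947, 0.32, 602.436], [-1.0, 0.002, -0.001, -57.739], [-0.002, -0.32, 0.947, 472.049], [0.0, 0.0, 0.0, 1.0]]
long_bar 0.9 [560.  -66.1  36.6]
long_bar 0.88 [559.  253.3  25.8]
long_bar 0.81 [ 734.1 -178.7   23.3]
jig 0.89 [585.5 -57.2  16.4]
jig 0.24 [560.5 -60.5  34.3]
short_bar 0.68 [671.4   2.2  24.2]
short_bar 0.64 [585.4 -55.2  16.7]
ring_cutter 0.7 [ 586.6 -263.9   18.2]
pot 0.58 [571.9 127.2  26.8]
```

View pics/w0.png

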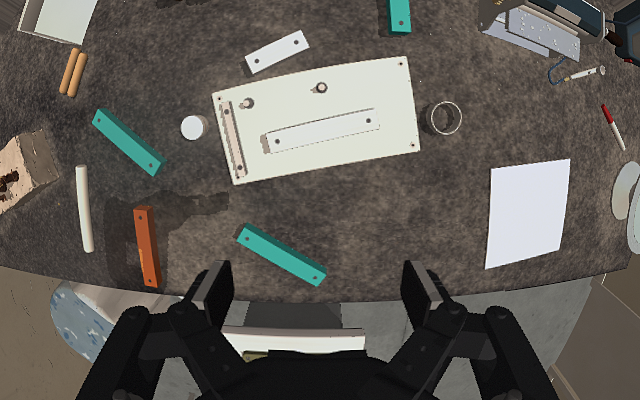

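The wrist view shows the jig spanning (213,55) to (420,185), with the bar from (265,145) to (378,120). The end block is on the left at (232,137), and the pins are at (249,103) and (321,88). I'll rectify the view to fit the poses.

```bash
cat >> h.py <<'E'
def rays(im,px):
    """wrist fisheye pixels -> world rays"""
    a=(px-np.array([im["cx"],im["cy"]]))/np.array([im["fx"],im["fy"]]); th=np.linalg.norm(a,axis=1,keepdims=True)
    d=np.c_[np.sin(th)*a/np.maximum(th,1e-9),np.cos(th)]*[1,-1,-1]
    T=np.array(im["cam_to_world"]); return T[:3,3],d@T[:3,:3].T
def onplane(im,px,z):
    o,d=rays(im,np.asarray(px,float)); return (o+d*((z-o[2])/d[:,2])[:,None])[:,:2]
def ortho(im,z,x0,x1,y0,y1,s=3):
    """top view; up=+x, right=-y"""
    X=x1-np.arange(int((x1-x0)*s))/s; Y=y1-np.arange(int((y1-y0)*s))/s
    gx,gy=np.meshgrid(X,Y,indexing="ij"); T=np.array(im["cam_to_world"])
    p=(np.stack([gx,gy,np.full_like(gx,z)],-1)-T[:3,3])@T[:3,:3]*[1,-1,-1]
    r=np.hypot(p[...,0],p[...,1]); th=np.arctan2(r,p[...,2])/np.maximum(r,1e-9)
    return cv2.remap(im["pixels"],(im["cx"]+im["fx"]*th*p[...,0]).astype(np.float32),(im["cy"]+im["fy"]*th*p[...,1]).astype(np.float32),cv2.INTER_CUBIC)
E
python3 - <<'E'
from h import *
ctrl.move_pose([480,-62,300],[180,0,0])
im=get_image("wrist")
for t,z in [("jig",12),("long_bar",37),("short_bar",25)]:
    for r in spotter.cut_out(im,t)[:3]:
        v,u=np.nonzero(r["mask"]); print(t,round(r["p"],2),u.mean().round(),v.mean().round(),cv2.minAreaRect(onplane(im,np.c_[u,v],z).astype(np.float32)))
np.save("im.npy",im,allow_pickle=True)
for z,n in [(12,"o12.png"),(37,"o37.png")]:
    o=ortho(im,z,480,690,-230,130,2.2)
    cv2.imwrite("pics/"+n,o[:,:,::-1])
E
```

```text
jig 0.7 315.0 91.0 ((575.6538696289062, -56.91233825683594), (151.18585205078125, 298.9388122558594), 10.748238563537598)
long_bar 0.92 134.0 231.0 ((366.24603271484375, 240.98416137695312), (46.12864685058594, 164.90087890625), 83.69107055664062)
long_bar 0.89 116.0 120.0 ((557.3428344726562, 249.40615844726562), (165.27272033691406, 41.789581298828125), 51.21455001831055)
long_bar 0.85 277.0 241.0 ((363.2838439941406, -2.356689453125), (154.42626953125, 40.547950744628906), 56.639652252197266)
short_bar 0.7 272.0 21.0 ((673.8085327148438, -0.12563323974609375), (36.89183044433594, 89.55078125), 23.718013763427734)
```

View pics/o12.png

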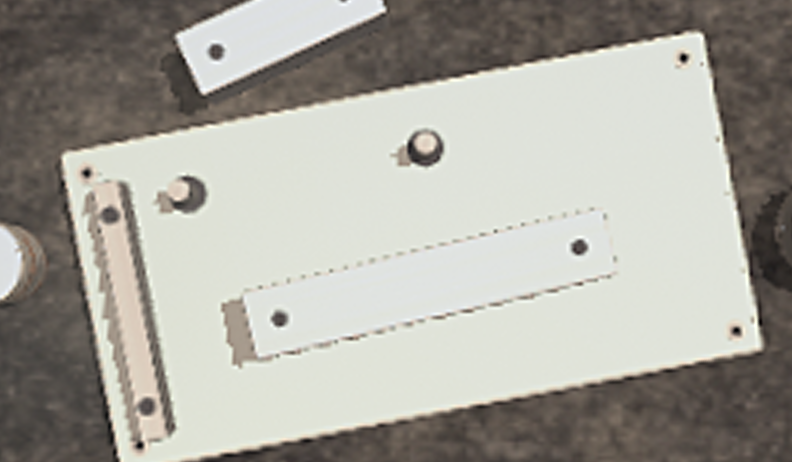

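The rectified view shows the jig corners at (62,155), (705,33) and (762,348), so its yaw is about 10.75°. The bar runs from (245,325) to (617,240) and is bluish where the bed is greenish, so I'll segment it by colour.

Run:
```python
from h import *
im=np.load("im.npy",allow_pickle=True).item()
s=2.2
o=ortho(im,37,480,690,-230,130,s).astype(int)
m=((o[...,2]-o[...,1]>2)&(o[...,1]>150)).astype(np.uint8)
m=cv2.morphologyEx(m,cv2.MORPH_OPEN,np.ones((5,5)))
n,l,st,c=cv2.connectedComponentsWithStats(m)
for i in range(1,n):
    if st[i,4]<1500: continue
    v,u=np.nonzero(l==i); P=np.c_[690-v/s,130-u/s].astype(np.float32)
    (cx,cy),wh,a=cv2.minAreaRect(P); J=np.array([575.65,-56.91]);t=np.radians(10.75);R=np.array([[np.cos(t),-np.sin(t)],[np.sin(t),np.cos(t)]])
    e=np.linalg.eigh(np.cov(P.T))[1][:,1]
    print(st[i],(cx,cy),wh,a,"pca",np.degrees(np.arctan2(-e[0]*np.sign(e[1]),abs(e[1]))),P.mean(0),"in jig",R.T@(P.mean(0)-J))
print("home",J+R@[25,40],"pins",J+R@[45,-15],J+R@[45,95])
# short bar in jig axes
print("short",R.T@(np.array([673,-.5])-J))
```

```text
Traceback (most recent call last):
NameError: name 'J' is not defined
```

Run:
```python
from h import *
im=np.load("im.npy",allow_pickle=True).item()
s=2.2
o=ortho(im,37,480,690,-230,130,s).astype(int)
J=np.array([575.65,-56.91]);t=np.radians(10.75);R=np.array([[np.cos(t),-np.sin(t)],[np.sin(t),np.cos(t)]])
print(o[280:400:15,430],o[130:200:20,560])
d=2*o[...,1]-o[...,0]-o[...,2]
m=((o[...,1]>150)&(d<5)&(o[...,2]>=o[...,0])).astype(np.uint8)
m=cv2.morphologyEx(m,cv2.MORPH_OPEN,np.ones((5,5)))
n,l,st,c=cv2.connectedComponentsWithStats(m)
for i in range(1,n):
    if st[i,4]<1500: continue
    v,u=np.nonzero(l==i); P=np.c_[690-v/s,130-u/s].astype(np.float32)
    (cx,cy),wh,a=cv2.minAreaRect(P)
    e=np.linalg.eigh(np.cov(P.T))[1][:,1]
    print(st[i],(cx,cy),wh,a,"pca",np.degrees(np.arctan2(-e[0]*np.sign(e[1]),abs(e[1]))),P.mean(0),"in jig",R.T@(P.mean(0)-J))
print("home",J+R@[25,40],"pins",J+R@[45,-15],J+R@[45,95])
print("short",R.T@(np.array([673,-.5])-J))
```

```text
[[224 227 225]
 [224 227 226]
 [227 231 231]
 [224 227 218]
 [224 227 217]
 [224 227 217]
 [225 228 217]
 [224 227 216]] [[223 226 218]
 [223 226 218]
 [223 226 218]
 [224 227 219]]
[ 196    0  189   88 6209] (674.7535400390625, -1.0964126586914062) (25.417917251586914, 86.98049926757812) 18.13018035888672 pca 16.28422630860919 [674.07825   -1.484937] in jig [107.03897694  36.09314133]
[   0  223   44   74 2234] (572.04541015625, 120.2272720336914) (19.545455932617188, 33.18182373046875) 90.0 pca -72.8409050906643 [572.6817   121.026924] in jig [ 30.27330736 175.36786087]
home [592.7502985  -12.94888319] pins [622.65812844 -63.25317435] [602.14048448  44.8163694 ]
short [106.16336709  37.26191203]
```

Run:
```python
from h import *
im=np.load("im.npy",allow_pickle=True).item()
s=2.2
o=cv2.GaussianBlur(ortho(im,37,480,690,-230,130,s),(3,3),0).astype(int)
J=np.array([575.65,-56.91]);t=np.radians(10.75);R=np.array([[np.cos(t),-np.sin(t)],[np.sin(t),np.cos(t)]])
m=((o[...,1]>150)&(o[...,1]-o[...,2]<5)&(o[...,2]-o[...,0]>-2)).astype(np.uint8)
m=cv2.morphologyEx(m,cv2.MORPH_OPEN,np.ones((5,5)))
n,l,st,c=cv2.connectedComponentsWithStats(m)
for i in range(1,n):
    if st[i,4]<1500: continue
    v,u=np.nonzero(l==i); P=np.c_[690-v/s,130-u/s].astype(np.float32)
    (cx,cy),wh,a=cv2.minAreaRect(P)
    e=np.linalg.eigh(np.cov(P.T))[1][:,1]; e=e*np.sign(e[1])
    print(st[i],(cx,cy),wh,a,"pca",np.degrees(np.arctan2(-e[0],e[1])),P.mean(0),"in jig",R.T@(P.mean(0)-J))
```

```text
[ 193    0  192  102 9455] (673.0420532226562, -1.1421165466308594) (26.876365661621094, 86.30902099609375) 24.386348724365234 pca 20.925946468603495 [670.81146     1.4629573] in jig [104.37937617  39.59863504]
[ 298  215  294   80 4282] (572.988525390625, -72.5281982421875) (8.415555000305176, 137.1419677734375) 13.495549201965332 pca 13.808697942284414 [573.2974  -72.14609] in jig [ -5.15318548 -14.52988846]
[   0  223   44   78 2685] (571.1363525390625, 120.2272720336914) (19.545455932617188, 35.0) 90.0 pca -88.39095602893127 [570.7221  121.79934] in jig [ 28.49217673 176.49223197]
[ 324  245  237   74 4938] (561.7180786132812, -70.98722839355469) (11.806867599487305, 112.04496002197266) 13.421856880187988 pca 14.23082638170134 [561.32825 -68.40957] in jig [-16.21535784  -8.62640477]
```

Bar pose: centre (560.5, -66), yaw about 13.4°. That puts it at about (-16.5, -6) in the jig frame. An open finger at mid-bar would sit beside pin 1, so I'll grasp 22 mm toward +y of centre.

Run:
```python
from h import *
b=np.radians(13.4); g=np.array([560.5,-66])+22*np.array([-np.sin(b),np.cos(b)])
s=sense(); 
for yaw in (103.4,-76.6): print(yaw,kinematics.ik([*g,130],[180,0,yaw]))
q=kinematics.ik([*g,130],[180,0,-76.6]); q2=kinematics.ik([*g,130],[180,0,103.4])
yaw=-76.6 if q2 is None or (q is not None and abs(q[5])<abs(q2[5])) else 103.4
ctrl.move_pose([*g,130],[180,0,yaw])
im=get_image("wrist"); save(im,"w2.png")
print(ctrl.movel([*g,15],vel=60,threshold=12))
s=sense(); print(yaw,g,s["position"],s["contact_force"],s["clock"])
im=get_image("wrist"); save(im,"w3.png")
```

```text
103.4 [-10.11124388   0.32590165 111.78912336   0.          67.88497499
 -23.51124388]
-76.6 [-1.01112439e+01  3.25901649e-01  1.11789123e+02 -2.54444375e-14
  6.78849750e+01  1.56488756e+02]
False
103.4 [555.40154612 -44.59893068] [555.67820673 -44.65793684  15.36235025] [-0.4168359  -0.56374144 -0.15119171] 7.975
```

View pics/w3.png

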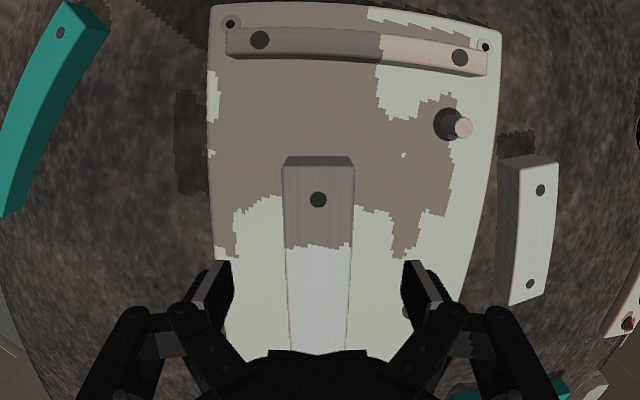

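The bar end (318,160) is centred and aligned between the fingers. Clear of pin (445,125) and the short bar (530,230). I'll close, then slide it.

```bash
cat >> h.py <<'E'
J=np.array([575.65,-56.91]);T_=np.radians(10.75);RJ=np.array([[np.cos(T_),-np.sin(T_)],[np.sin(T_),np.cos(T_)]])
def rep(n):
    s=sense(); p=s["position"]; print(n,"jig",(RJ.T@(p[:2]-J)).round(2),"z",round(p[2],2),"F jig",(RJ.T@s["contact_force"][:2]).round(1),round(s["contact_force"][2],1),"rot",np.round(s["tcp_rot"],2),"w",round(s["width"],1),"ff",s["finger_force"],"t",round(s["clock"],2))
def W(x,y,z): return [*(J+RJ@[x,y]),z]
E
python3 - <<'E'
from h import *
effector.close_gripper(); rep("closed")
ctrl.movel(W(-15,25,15.4),vel=30,rotation=[180,0,100.75]); rep("rot")
print(ctrl.movel(W(17,54,15.4),vel=40,threshold=15)); rep("near")
print(ctrl.movel(W(17,72,15.4),vel=12,threshold=8)); rep("+y")
E
```

```text
closed jig [-17.16  15.76] z 15.34 F jig [1.  0.4] 1.4 rot [1.7995e+02 1.0000e-02 1.0340e+02] w 28.7 ff 61.017411947250366 t 8.57
rot jig [-15.09  25.17] z 15.33 F jig [-0.1 -0.6] 0.8 rot [-1.7999e+02 -2.0000e-02  1.0075e+02] w 28.9 ff 60.92801213264465 t 9.04
False
near jig [17.21 54.32] z 15.35 F jig [-0.   0.2] 0.3 rot [ 1.7995e+02 -4.0000e-02  1.0074e+02] w 28.7 ff 60.87749719619751 t 10.28
True
+y jig [17.04 60.91] z 15.33 F jig [-0.5  0.2] 3.5 rot [1.7998e+02 1.4000e-01 1.0082e+02] w 28.6 ff 61.28021478652954 t 11.07
```

Run:
```python
from h import *
p=RJ.T@(sense()["position"][:2]-J)
print(ctrl.movel(W(35,p[1]-0.7,15.4),vel=10,threshold=8)); rep("+x")
p=RJ.T@(sense()["position"][:2]-J)
print(ctrl.movel(W(p[0]-.2,p[1]+6,15.4),vel=8,threshold=10)); rep("+y")
p=RJ.T@(sense()["position"][:2]-J)
print(ctrl.movel(W(p[0]+5,p[1],15.4),vel=8,threshold=10)); rep("+x")
ctrl.sleep(.3); rep("s")
im=get_image("wrist"); save(im,"w4.png")
```

```text
True
+x jig [17.04 60.91] z 15.35 F jig [-0.7 -0.2] 3.5 rot [-1.7983e+02  1.0000e-01  1.0081e+02] w 29.3 ff 61.201651096343994 t 11.55
True
+y jig [17.08 60.88] z 15.38 F jig [-0.1 -0.9] 2.1 rot [-179.86    0.33  100.86] w 28.9 ff 61.30498766899109 t 11.96
True
+x jig [17.08 60.86] z 15.42 F jig [-0.7 -0.3] 3.7 rot [-179.59    0.31  100.86] w 28.8 ff 61.23957395553589 t 12.31
s jig [17.08 60.88] z 15.4 F jig [-0.2  0.7] 3.0 rot [-179.6     0.3   100.86] w 29.0 ff 61.30119323730469 t 12.61
```

View pics/w4.png

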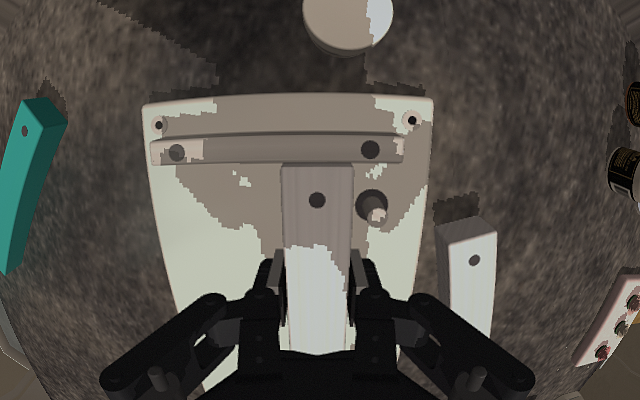

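The bar end (317,165) is near the end block, and the pin at (371,205) is just right of the bar. +x stopped at once at 17, where I expected 25, so I'll measure the real gaps in this view.

Run:
```python
from h import *
im=get_image("wrist"); P=lambda px,z:(RJ.T@(onplane(im,px,z)-J).T).T.round(1).tolist()
print("bar top end corners z37",P([[282,167],[352,167]],37))
print("bar top sides lower z37",P([[289,345],[346,345]],37))
print("pin top centre z30",P([[377,215]],30),"pin base c z12",P([[371,207]],12))
print("block top front edge z30",P([[152,164],[402,162]],30),"jig corners z12",P([[143,103],[433,97]],12))
o=cv2.resize(im["pixels"][130:290,240:440],None,fx=4,fy=3.7,interpolation=cv2.INTER_CUBIC); cv2.imwrite("pics/c4.png",o[:,:,::-1])
```

```text
bar top end corners z37 [[3.2, 119.4], [31.1, 119.5]]
bar top sides lower z37 [[2.5, 23.6], [33.0, 23.8]]
pin top centre z30 [[44.0, 96.3]] pin base c z12 [[44.3, 93.6]]
block top front edge z30 [[-59.2, 120.6], [53.5, 120.6]] jig corners z12 [[-72.5, 149.6], [72.7, 149.7]]
```

View pics/c4.png

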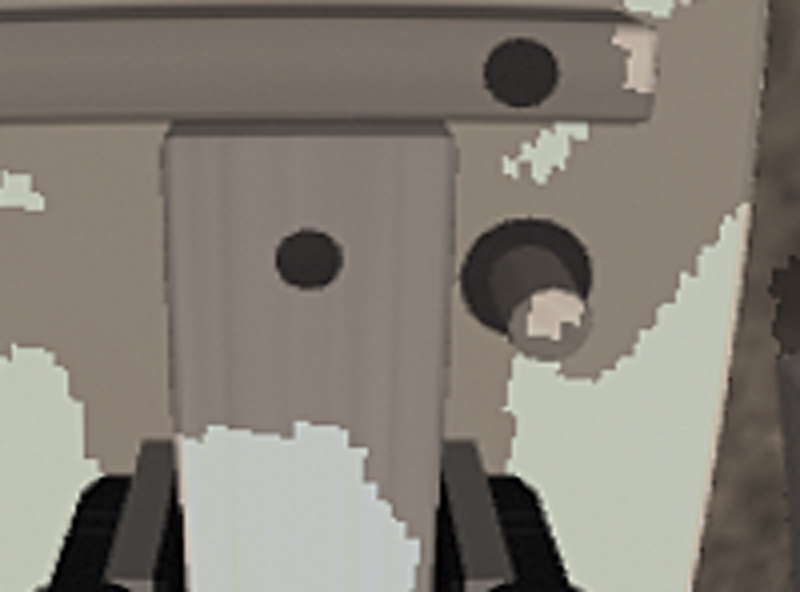

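The bar is seated on the end block, but it's still about 7.5 mm from the pins, so those +x stops were false trips. I'll back off 2 mm, restore the level orientation and push in +x again with explicit rotation.

Run:
```python
from h import *
R=[180,0,100.75]
ctrl.movel(W(17,58.5,15.6),vel=15,rotation=R); ctrl.sleep(.3); rep("back")
ctrl.movel(W(22,58.5,15.6),vel=15,rotation=R); ctrl.sleep(.3); rep("x22")
for x in np.arange(23,29.1,.5):
    ctrl.movel(W(x,58.5,15.6),vel=10,rotation=R); ctrl.sleep(.15)
    F=RJ.T@sense()["contact_force"][:2]; 
    if F[0]<-8: break
rep("+x")
for y in np.arange(59.5,63.6,.5):
    ctrl.movel(W(x,y,15.6),vel=10,rotation=R); ctrl.sleep(.15)
    F=RJ.T@sense()["contact_force"][:2]; 
    if F[1]<-8: break
ctrl.sleep(.4); print(x,y); rep("+y")
im=get_image("wrist"); save(im,"w5.png"); save(im,"c5.png",(140,90,440,300),2.6)
```

```text
back jig [16.8  58.62] z 15.35 F jig [0.8 3.4] 1.1 rot [-1.7997e+02 -1.0000e-02  1.0076e+02] w 28.9 ff 60.98929166793823 t 13.31
x22 jig [20.5  58.06] z 15.36 F jig [-4.6  1.2] 4.3 rot [-1.7977e+02  2.0000e-02  1.0075e+02] w 29.2 ff 61.508063077926636 t 14.09
+x jig [24.43 57.77] z 15.42 F jig [-9.6  1. ] 9.0 rot [-1.7961e+02  4.0000e-02  1.0075e+02] w 29.0 ff 62.08923161029816 t 17.69
27.0 61.0
+y jig [24.55 57.89] z 15.4 F jig [-9.9 -9. ] 6.4 rot [-179.64    0.28  100.8 ] w 28.8 ff 61.6587495803833 t 19.69
```

View pics/c5.png

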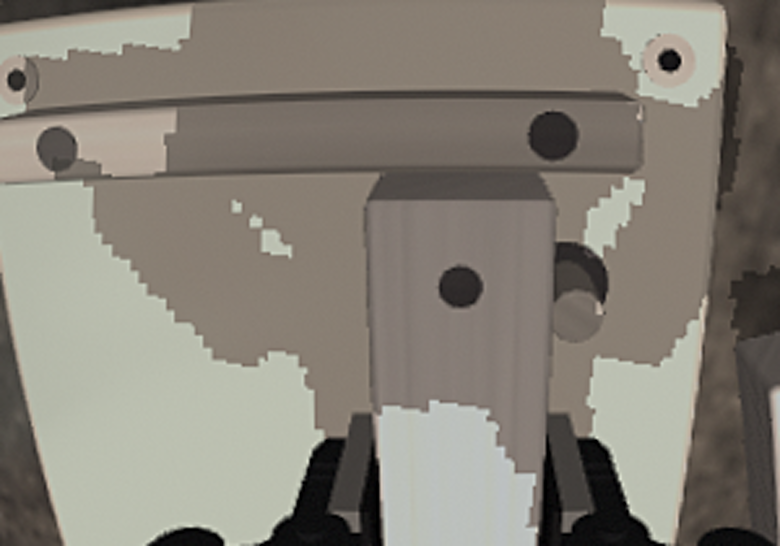

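The block face is still about 3 mm from the bar end, and the pin is about touching. Fz shows the bar is being pressed into the bed, which adds drag. I'll unload it vertically by under 1 mm and repeat.

Run:
```python
from h import *
R=[180,0,100.75]
p=sense()["position"]; q=RJ.T@(p[:2]-J)
z=15.6
ctrl.movel(W(23.5,58,z),vel=10,rotation=R); ctrl.sleep(.3); rep("back")
while sense()["contact_force"][2]>-1.5 and z<17.4:
    z+=.3; ctrl.movel(W(23.5,58,z),vel=10,rotation=R); ctrl.sleep(.2)
print("z",z); rep("up")
def push(ax,x,y,lim,Fm):
    for k in range(20):
        F=RJ.T@sense()["contact_force"][:2]
        if F[ax]<-Fm or (x,y)[ax]>lim: break
        if ax==0:x+=.5
        else:y+=.5
        ctrl.movel(W(x,y,z),vel=10,rotation=R); ctrl.sleep(.15)
    return x,y
x,y=push(1,23.5,58,65,8); print(x,y); rep("+y")
x,y=push(0,x,y,30,8); print(x,y); rep("+x")
```

```text
back jig [23.27 58.1 ] z 15.34 F jig [ 0.2 -1. ] -2.5 rot [-179.97   -0.    100.76] w 28.6 ff 60.62613487243652 t 20.65
z 15.6
up jig [23.27 58.1 ] z 15.34 F jig [ 0.2 -1. ] -2.5 rot [-179.97   -0.    100.76] w 28.6 ff 60.62613487243652 t 20.65
23.5 62.5
+y jig [23.58 60.98] z 15.77 F jig [-0.4 -8.9] -4.3 rot [1.7998e+02 1.6000e-01 1.0078e+02] w 28.7 ff 60.38551211357117 t 24.25
27.0 62.5
+x jig [24.41 61.02] z 15.43 F jig [-9.3 -9.3] 1.6 rot [-1.7962e+02  1.3000e-01  1.0082e+02] w 28.7 ff 61.25226616859436 t 27.05
```

Run:
```python
from h import *
R=[180,0,100.75]
for x in (28,29): ctrl.movel(W(x,63,15.6),vel=10,rotation=R); ctrl.sleep(.4); rep(x)
im=get_image("wrist"); save(im,"c6.png",(140,90,460,330),2.4)
P=lambda px,z:(RJ.T@(onplane(im,px,z)-J).T).T.round(1).tolist()
np.save("im6.npy",im,allow_pickle=True)
```

```text
28 jig [24.43 61.02] z 15.44 F jig [-13.7 -10.6] 4.2 rot [-1.7947e+02  1.7000e-01  1.0083e+02] w 28.7 ff 61.47888422012329 t 27.71
29 jig [24.47 61.04] z 15.45 F jig [-16.8 -11.9] 7.6 rot [-1.7932e+02  1.6000e-01  1.0084e+02] w 28.8 ff 61.871246695518494 t 28.36
```

View pics/c6.png

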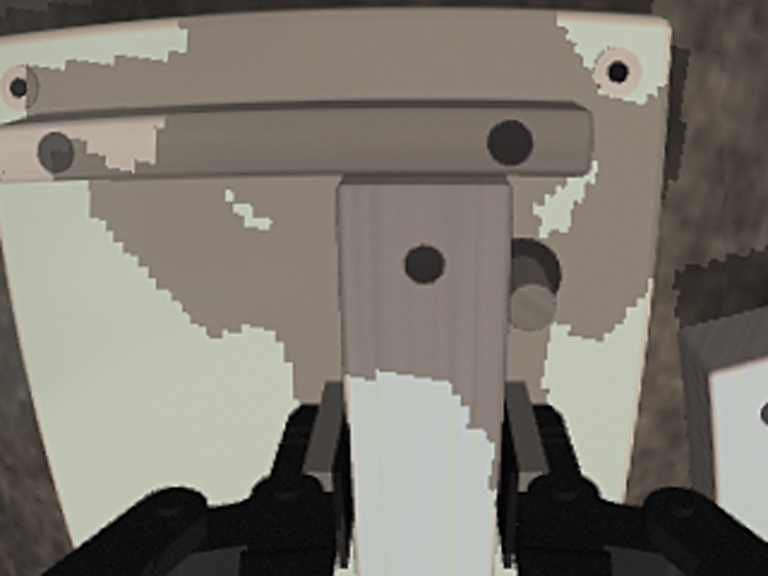

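The bar is at a hard stop in both directions: extra push gives no motion. Its end is flush with the block at (425,178) and its side is against the pin at (530,270). I'll relieve the pressure and lift.

Run:
```python
from h import *
R=[180,0,100.75]
ctrl.movel(W(24.4,60.9,15.6),vel=10,rotation=R); ctrl.sleep(.4); rep("relieved")
ctrl.movel(W(24.0,60.5,30),vel=25,rotation=R)
ctrl.movel(W(24.0,60.5,115),vel=50,rotation=R); ctrl.sleep(1); rep("up")
im=get_image("scene"); P,v,u=world(im)
# bar top check: points above 110..160 in bar footprint
Q=(P[:,:2]-J)@RJ; m=(abs(Q[:,0]-25)<14)&(Q[:,1]>75)&(Q[:,1]<118)&(P[:,2]>60)
print(m.sum(),np.percentile(P[m,2],[5,50,95]))
i=(P[:,2]>60)&(P[:,2]<200)
m2=(abs(Q[:,0]-25)<14)&(Q[:,1]>-38)&(Q[:,1]<15)&(P[:,2]>60); print(m2.sum(),np.percentile(P[m2,2],[5,50,95]) if m2.any() else "")
save(im,"s7.png",(200,50,520,290),2.4)
```

```text
relieved jig [24.39 60.97] z 15.51 F jig [-0.4 -3.5] -5.3 rot [-180.     -0.    100.75] w 29.0 ff 60.21017074584961 t 29.47
up jig [24.01 60.51] z 115.03 F jig [-0.  -0.5] -3.5 rot [180.     0.   100.75] w 28.8 ff 60.252177715301514 t 33.04
1457 [128.29735945 292.92452214 428.31859733]
37 [135.83395462 136.89680911 138.04120516]
```

View pics/s7.png

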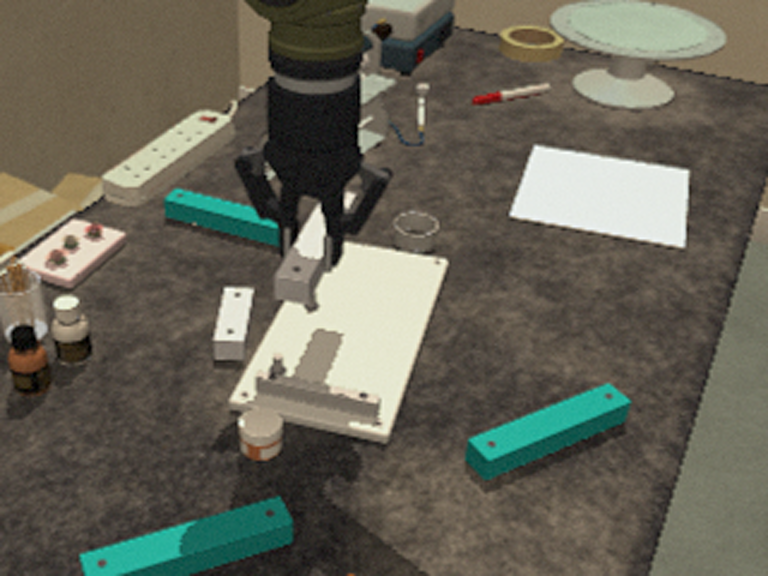

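The bar is held level about 100 mm above the bed (bar at crop (300,250)). The short bar, pot and cutter are undisturbed.

```bash
python3 -c "
from h import *
print(job.job_done())"
```

```text
the job is handed in; nothing more can be done
None
```

The long bar was pushed home against the pins and end block, then lifted about 10 cm straight up, where the arm is still holding it level and in line with the jig; the short bar, ring cutter and pot look undisturbed in the last picture, and the job is handed in (no verdict was returned).

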